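Mark the red thread for reorder

ROBOT

A 6-joint arm with a two-finger parallel gripper is mounted at the origin on the work surface. World frame = base frame: x ahead of the robot, y to its left, z up, the work surface at z = 0. Lengths are in m, angles in degrees, forces in N, time in s.
With the tool pointing down it reaches from about 0.375 to 0.9 m from the base axis. Payload 3.1 kg.
Tool frame: the origin (TCP) lies on the centre line of the jaws, within the pads' length; the fingertips stand 25 mm ahead of it and the grasp point (between the pads) lies 6 mm ahead of it; z points along the fingers, y is the line along which they close (so a half turn about z gives the same grasp; the last joint's range is limited). The gripper opens to 87 mm and grips with 3 to 60 N. Pads are 19 mm wide; open, the fingers measure 117 mm over their backs; the gripper's body (75 mm by 190 mm) begins 51 mm behind the grasp point.
Start: joints at [-85.17, 30.224, 82.088, -0, 67.689, -10.227], TCP at [0.162, -0.604, 0.248] pointing down, gripper open.
Joint ranges: [-176.69, 176.69], [-43.24, 126.21], [12.49, 139.97], [-82, 262], [0, 151.66], [-163.58, 163.58]. Speed limits (degrees/s): [159.86, 159.86, 180, 180, 180, 180].

INTERFACE

Orientations are given as a 3x3 rotation matrix whose columns are the frame's x, y, z axes.
In Python, from rig import * gives the robot as it stands.
- The arm moves only by the tool step_arm, never from a script. Its argument "steps" is a list of rows, each a list of 7 numbers: the shift along the tool's x, y, z normalised to -1 to 1, where 1 is 0.3 m, then the turn, a rotation vector about the tool's x, y, z normalised to -1 to 1, where 1 is 45 degrees, then the gripper's target within -1 to 1 (shut at 1, half-way at 0, fully open at -1). A call has 1 to 8 rows; each row is the pose to reach, as a shift and turn from the pose commanded when the call began, along the tool's axes at that moment; what a row does not reach only later rows make up. A row lasts 1/12 s, in which the tool goes at most 41.7 mm and 7.16 degrees, less where a joint would pass 70% of its speed; a pose out of reach is approached as far as the arm can. A call with a number of a shift or a turn outside -1 to 1 is refused whole. A call with a gripper value outside its range is refused whole. The fingers move at their own pace and stop on an object; the grip force is fixed at half the most. Time passes only in rows, so rows that repeat a pose let the fingers close. It gives the time, the measured TCP pose, the force, the opening and the grip force at its end, in the units of the state.
- read_state(): the state, without advancing time (a new reading comes with each control period).
- capture(name): name is "scene" or "top"; returns a dict with "image" (480x640x3 uint8, red, green, blue), "vertical_fov" (degrees; the focal length in pixels is half the picture's height over the tangent of half this angle, whatever the lens; pixels are square), "cx", "cy" (the principal point, pixels), "world_from_camera" (4x4, takes a point from camera to world coordinates). Camera axes: x right, y down, z forward; pixel columns grow to the right and rows downward; lengths in m; the calibration is good to about 2 mm. A picture is of the moment at which its call begins. There is no depth.
- hand_in(): hands the job in; it is judged then, once.
The state is a dict: "time_s": time; "joint_positions": joint angles; "qvel": joint speeds; "tau": joint torques, N m; "position": TCP position; "tcp_rot": TCP orientation; "force": force on the tool from outside, world axes, zero at the start; "moment": the same for the moment, N m; "opening": opening from 0.0 (shut) to 1.0 (fully open); "grasp_force": force on a finger pad.
Only numpy, scipy, OpenCV 4.12 (cv2) and the standard library are available. Lean on these libraries where they do the work, as an engineer would, in place of code of your own. Each camera call takes 0.05 s, during which the arm holds its last target. There are 200 camera calls.

TASK

The red thread is running low: with closed fingertips gently push the white marker on the red spool's stand fully home, then press the green send button on the grey terminal all the way down for a moment, let it come back up and withdraw clear of everything. Leave the other markers and the orange cancel button alone, and do not touch, move or lift any spool.

Things in the scene. Friction and masses are not known exactly. Their poses are not given: they have to be found in the camera images.
- stand_red: fixed wooden block, 130 (x) x 80 (y) x 25 mm high, on the table, that carries the red spool and its marker; origin at the centre of its underside, z up. The spool stands on a peg 30 mm from the origin along +x; the marker sits 45 mm from the origin along -x (the end nearer the robot).
- spool_red: loose upright spool of red thread on a white core tube, 45 mm across, 55 mm high, 60 g, slipped over the stand's peg; origin at the centre of its underside, 25 mm above the table, z up. Not to be touched.
- marker_red_top (a point): centre of the top face of the red spool's marker: a white round push-in cap, 22 mm across (all four look alike). Its top is 13 mm above the stand's upper face when fully out and 4 mm above it when fully in.
- marker_red (a joint): how far the red spool's marker is pushed down, m: 0 fully out, 0.009 fully home against a hard stop. No spring: it slides against about 3 N of friction and stays where it is left.
- stand_yellow: fixed wooden block, 130 (x) x 80 (y) x 25 mm high, on the table, that carries the yellow spool and its marker; origin at the centre of its underside, z up. The spool stands on a peg 30 mm from the origin along +x; the marker sits 45 mm from the origin along -x (the end nearer the robot).
- spool_yellow: loose upright spool of yellow thread on a white core tube, 45 mm across, 55 mm high, 60 g, slipped over the stand's peg; origin at the centre of its underside, 25 mm above the table, z up. Not to be touched.
- marker_yellow_top (a point): centre of the top face of the yellow spool's marker: a white round push-in cap, 22 mm across (all four look alike). Its top is 13 mm above the stand's upper face when fully out and 4 mm above it when fully in. Already pushed most or all of the way in at the start, left so by someone earlier.
- marker_yellow (a joint): how far the yellow spool's marker is pushed down, m: 0 fully out, 0.009 fully home against a hard stop. No spring: it slides against about 3 N of friction and stays where it is left.
- stand_teal: fixed wooden block, 130 (x) x 80 (y) x 25 mm high, on the table, that carries the teal spool and its marker; origin at the centre of its underside, z up. The spool stands on a peg 30 mm from the origin along +x; the marker sits 45 mm from the origin along -x (the end nearer the robot).
- spool_teal: loose upright spool of teal thread on a white core tube, 45 mm across, 55 mm high, 60 g, slipped over the stand's peg; origin at the centre of its underside, 25 mm above the table, z up. Not to be touched.
- marker_teal_top (a point): centre of the top face of the teal spool's marker: a white round push-in cap, 22 mm across (all four look alike). Its top is 13 mm above the stand's upper face when fully out and 4 mm above it when fully in.
- marker_teal (a joint): how far the teal spool's marker is pushed down, m: 0 fully out, 0.009 fully home against a hard stop. No spring: it slides against about 3 N of friction and stays where it is left.
- stand_purple: fixed wooden block, 130 (x) x 80 (y) x 25 mm high, on the table, that carries the purple spool and its marker; origin at the centre of its underside, z up. The spool stands on a peg 30 mm from the origin along +x; the marker sits 45 mm from the origin along -x (the end nearer the robot).
- spool_purple: loose upright spool of purple thread on a white core tube, 45 mm across, 55 mm high, 60 g, slipped over the stand's peg; origin at the centre of its underside, 25 mm above the table, z up. Not to be touched.
- marker_purple_top (a point): centre of the top face of the purple spool's marker: a white round push-in cap, 22 mm across (all four look alike). Its top is 13 mm above the stand's upper face when fully out and 4 mm above it when fully in.
- marker_purple (a joint): how far the purple spool's marker is pushed down, m: 0 fully out, 0.009 fully home against a hard stop. No spring: it slides against about 3 N of friction and stays where it is left.
- terminal: fixed grey order terminal, a box 130 (x) x 80 (y) x 30 mm high on the table; origin at the centre of its underside, z up. On top: the green send button 34 mm from the origin along -x (nearer the robot), the orange cancel button 34 mm along +x.
- send_top (a point): centre of the top face of the green send button, 28 mm across, in a black housing on the terminal; the point moves down with the button.
- send (a joint): how far the green send button is pressed, m: 0 released, 0.006 fully down (hard stop); a spring returns it, about 4 N when fully down.
- cancel_top (a point): centre of the top face of the orange cancel button, 28 mm across, in a black housing on the terminal; the point moves down with the button.
- cancel (a joint): how far the orange cancel button is pressed, m: 0 released, 0.006 fully down (hard stop); a spring returns it, about 4 N when fully down.
Mind the look-alikes: they are no part of the job. What is shaped like the stand_red but blue or pink is not meant.

How it is judged:
By the outcome, as a careful person would: the job done as asked, in the order asked, and still so for the second after the job is handed in, with the robot touching nothing.
It also fails if it takes over 45 s, if anything falls off the work surface, if the arm or the gripper's body presses on something with over 40 N, if the wrist force passes 120 N, or if a joint passes its speed limit or range.

## Working session

There is one attempt and no reset: what is moved stays moved. The work goes in short steps, Python scripts to look and compute and a tool call to move; the robot and the scene stay as the last step left them, time stands still between calls to the robot, and variables do not carry over. Pictures are saved under pics/ and viewed, at most 10 in all, crops included, and the job is handed in when it is done.

Besides the shell and the picture viewer there is one more tool, called as name(argument=value, ...), one argument or row to a line, values as JSON. step_arm: Moves the arm, as the interface text tells. Scaled input: -1 to 1 covers 0.3 m each way for a shift and 45 degrees each way for a turn. Its arguments: {"type":"object","properties":{"steps":{"type":"array"}},"required":["steps"]}

```bash
mkdir -p pics; python3 - <<'E'
from rig import *
import cv2,numpy as np,pickle
d={}
for n in("scene","top"):
    c=capture(n);d[n]=c;cv2.imwrite(f"pics/{n}0.png",c["image"][:,:,::-1])
    print(n,c["vertical_fov"],c["cx"],c["cy"],np.round(c["world_from_camera"],4).tolist(),[k for k in c])
pickle.dump(d,open("c0.pkl","wb"))
s=read_state();print(s)
E
```

```text
scene 46.885469071011094 317.67296844572945 239.4438190499844 [[0.2616, 0.5961, -0.7591, 1.2766], [0.9652, -0.165, 0.2031, -0.1853], [-0.0042, -0.7857, -0.6185, 0.6528], [0.0, 0.0, 0.0, 1.0]] ['image', 'vertical_fov', 'cx', 'cy', 'world_from_camera']
top 45.732333946187495 320.04887806712867 228.52589376103944 [[0.0124, -0.988, 0.1542, 0.3712], [-0.9999, -0.0111, 0.0092, -0.0077], [-0.0074, -0.1543, -0.988, 1.13], [0.0, 0.0, 0.0, 1.0]] ['image', 'vertical_fov', 'cx', 'cy', 'world_from_camera']
{'time_s': 0.1, 'joint_positions': array([-8.51729167e+01,  3.02734675e+01,  8.21493794e+01,  3.39279011e-04,
        6.76906034e+01, -1.02276784e+01]), 'qvel': array([-0.0634652 , -0.11396432, -0.16705647,  0.02076916, -0.03471974,
        0.01896418]), 'tau': array([-1.91007380e-04, -4.40983701e+01, -1.77150768e+01,  6.35634572e-02,
        5.34212391e-02, -3.97026463e-05]), 'position': array([ 0.16231182, -0.60291479,  0.24666944]), 'tcp_rot': array([[ 9.65678627e-01,  2.59739799e-01, -1.61162607e-04],
       [ 2.59739603e-01, -9.65676677e-01,  1.97351780e-03],
       [ 3.56970144e-04, -1.94764427e-03, -9.99998040e-01]]), 'force': array([ 0.29496755, -0.53279542, -1.43265443]), 'moment': array([-0.01940151,  0.02225166, -0.01618684]), 'grasp_force': 0.0, 'opening': 1.0010666153162262}
```

View pics/scene0.png

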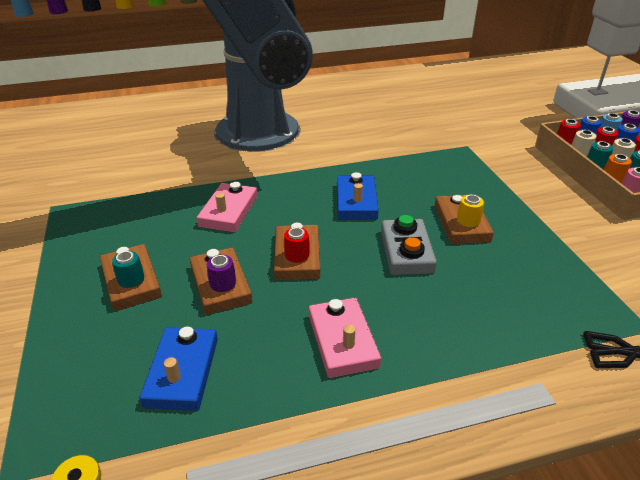

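View pics/top0.png

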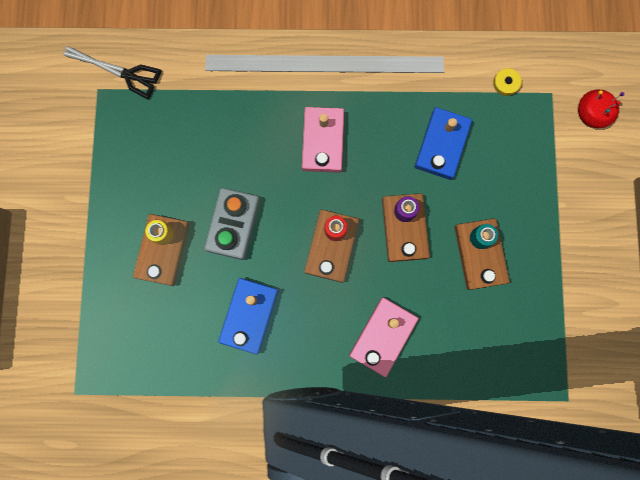

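Top view: the red thread spool is at (336,227) on a wooden stand, with its white marker at (326,267). The other wooden stands are yellow (157,231), purple (408,208) and teal (486,235). The blue and pink blocks are decoys, and the red pincushion at (598,108) isn't part of the job. The terminal has green send at (226,238) and orange cancel at (234,204). The red stand's marker (326,267) fits the description, so I'll confirm it in a crop and measure it.

```bash
cat >h.py <<'E'
import numpy as np,cv2
def ray(c,u,v):
    f=240/np.tan(np.radians(c["vertical_fov"]/2));T=c["world_from_camera"]
    return T[:3,3],T[:3,:3]@np.array([(u-c["cx"])/f,(v-c["cy"])/f,1])
def at(c,u,v,z):
    o,d=ray(c,u,v);return o+d*(z-o[2])/d[2]
def proj(c,p):
    f=240/np.tan(np.radians(c["vertical_fov"]/2));T=c["world_from_camera"]
    q=T[:3,:3].T@(np.array(p)-T[:3,3]);return f*q[0]/q[2]+c["cx"],f*q[1]/q[2]+c["cy"]
def blob(im,lo,hi,u,v,r):
    h=cv2.cvtColor(im,cv2.COLOR_RGB2HSV);m=cv2.inRange(h,np.array(lo),np.array(hi))
    k=np.zeros_like(m);k[v-r:v+r+1,u-r:u+r+1]=m[v-r:v+r+1,u-r:u+r+1]
    n,l,s,ce=cv2.connectedComponentsWithStats(k);i=1+s[1:,4].argmax();return ce[i],s[i]
E
python3 - <<'E'
from h import *
import pickle
d=pickle.load(open("c0.pkl","rb"));t=d["top"];s=d["scene"]
W=((0,0,170),(179,60,255));G=((50,120,60),(85,255,255));O=((5,150,120),(20,255,255))
for n,b,u,v,z in(("red",W,326,267,.038),("purple",W,409,248,.038),("teal",W,489,276,.038),("yel",W,153,272,.029),("send",G,226,238,.04),("cancel",O,234,204,.04)):
    c,st=blob(t["image"],*b,u,v,11);p=at(t,*c,z);print(n,c,st,p.round(4),"scene px",np.round(proj(s,p),1))
sp=at(t,336.5,227,.08);print("spool",sp)
# send height from both views
cs,st=blob(s["image"],*G,405,221,16);print("send scene",cs,st)
ct,_=blob(t["image"],*G,226,238,11)
o1,d1=ray(t,*ct);o2,d2=ray(s,*cs);k=np.linalg.lstsq(np.c_[d1,-d2],o2-o1,rcond=None)[0];print(o1+d1*k[0],o2+d2*k[1])
# stand and terminal outlines
for nm,lo,hi,z,(x,y,w,h_) in(("stand",(5,90,60),(20,220,200),.025,(298,200,70,90)),("term",(0,0,90),(179,60,170),.03,(198,180,72,85))):
    hs=cv2.cvtColor(t["image"],cv2.COLOR_RGB2HSV)[y:y+h_,x:x+w];m=cv2.inRange(hs,np.array(lo),np.array(hi))
    cn=max(cv2.findContours(m,0,2)[0],key=cv2.contourArea);r=cv2.boxPoints(cv2.minAreaRect(cn))+[x,y]
    P=np.array([at(t,*q,z) for q in r]);print(nm,P.mean(0),P[:,:2].round(3).tolist())
a=cv2.resize(t["image"][190:300,290:380],None,fx=4,fy=4,interpolation=2)
b=cv2.resize(s["image"][200:290,360:450],None,fx=4,fy=4,interpolation=2);e=cv2.resize(s["image"][210:290,260:335],None,fx=4,fy=4,interpolation=2)
H=440;o=np.zeros((H,360+360,3),np.uint8);o[:,:360]=a;o[:320,360:660]=e
cv2.imwrite("pics/crop1.png",o[:,:,::-1])
E
```

```text
red [325.88172043 266.52688172] [321 262  11  10  93] [ 0.4679 -0.0096  0.038 ] scene px [296.5 224.4]
purple [408.9893617  248.15957447] [404 243  11  11  94] [ 0.5053 -0.1696  0.038 ] scene px [212.5 251.3]
teal [489.05376344 275.52688172] [484 271  11  10  93] [ 0.4543 -0.322   0.038 ] scene px [122.5 248.2]
yel [153. 271.] [148 266  11  11  93] [0.4561 0.3256 0.029 ] scene px [457.5 198. ]
send [224.91616766 237.52694611] [218 231  15  14 167] [0.5217 0.1865 0.04  ] scene px [405.9 223.4]
cancel [233.48344371 203.50993377] [227 197  14  14 151] [0.589  0.1723 0.04  ] scene px [413.  246.6]
spool [ 0.53837097 -0.02859497  0.08      ]
send scene [405.08245614 213.54385965] [389 205  33  22 570]
[0.51879898 0.18272773 0.06090227] [0.51910729 0.18370922 0.06111965]
stand [ 0.51116469 -0.02032376  0.025     ] [[0.457, 0.033], [0.583, 0.004], [0.565, -0.074], [0.439, -0.044]]
term [0.55263841 0.17774386 0.03      ] [[0.498, 0.23], [0.626, 0.203], [0.607, 0.125], [0.479, 0.153]]
```

View pics/crop1.png

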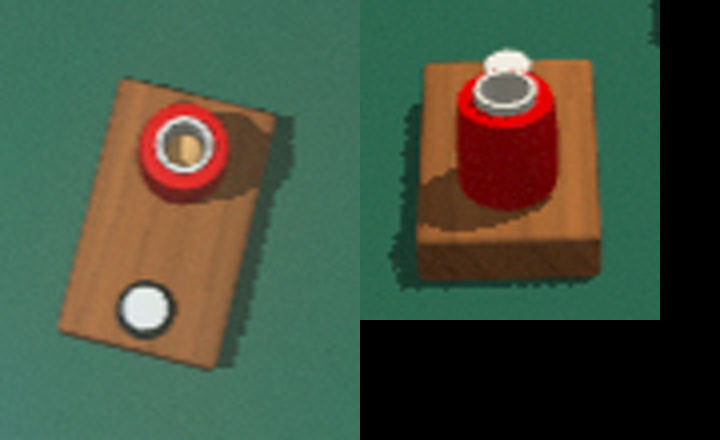

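The crop confirms it. The red thread spool stands on the brown block, and its white cap sits on the near end at (326,267) in the top view. Fitting the stand outline puts the marker at (0.467,-0.010), which agrees with the blob at (0.468,-0.0096). The send button is near (0.519,0.184), with its top at about z 0.06. I'll close the gripper and move above the marker.

step_arm(
  steps=[
    [0.5, -0.55, 0, 0, 0, 0, 1],
    [0.5, -0.55, 0, 0, 0, 0, 1],
    [0.5, -0.55, 0, 0, 0, 0, 1],
    [0.5, -0.55, 0, 0, 0, 0, 1],
    [0.5, -0.55, 0, 0, 0, 0, 1],
    [0.5, -0.55, 0, 0, 0, 0, 1],
    [0.5, -0.55, 0, 0, 0, 0, 1],
    [0.5, -0.55, 0, 0, 0, 0, 1],
  ],
)

```text
time_s: 0.77
position: [0.2648, -0.4053, 0.2478]
tcp_rot: [[0.965, 0.262, -0.0], [0.262, -0.965, -0.001], [-0.0, 0.001, -1.0]]
force: [0.6, -1.1, 0.5]
opening: 0.478
grasp_force: 0.0
```

step_arm(
  steps=[
    [0.5, -0.55, 0, 0, 0, 0, 1],
    [0.5, -0.55, 0, 0, 0, 0, 1],
    [0.5, -0.55, 0, 0, 0, 0, 1],
    [0.5, -0.55, 0, 0, 0, 0, 1],
    [0.5, -0.55, 0, 0, 0, 0, 1],
    [0.5, -0.55, 0, 0, 0, 0, 1],
    [0.5, -0.55, 0, 0, 0, 0, 1],
    [0.5, -0.55, 0, 0, 0, 0, 1],
  ],
)

```text
time_s: 1.43
position: [0.3672, -0.2085, 0.2477]
tcp_rot: [[0.965, 0.261, 0.001], [0.261, -0.965, -0.002], [0.0, 0.002, -1.0]]
force: [-0.3, 0.1, -0.6]
opening: 0.003
grasp_force: 0.0
```

step_arm(
  steps=[
    [0.5, -0.55, 0, 0, 0, 0, 1],
    [0.5, -0.55, 0, 0, 0, 0, 1],
    [0.5, -0.55, 0, 0, 0, 0, 1],
    [0.5, -0.55, 0, 0, 0, 0, 1],
    [0.5, -0.55, 0, 0, 0, 0, 1],
    [0.5, -0.55, 0, 0, 0, 0, 1],
    [0.5, -0.55, 0, 0, 0, 0, 1],
    [0.5, -0.55, 0, 0, 0, 0, 1],
  ],
)

```text
time_s: 2.1
position: [0.4694, -0.0102, 0.2474]
tcp_rot: [[0.966, 0.26, 0.0], [0.26, -0.966, -0.001], [0.0, 0.001, -1.0]]
force: [-0.7, 0.4, -0.3]
opening: 0.006
grasp_force: 0.0
```

```bash
cat >g.py <<'E'
from rig import *
import sys,numpy as np
s=read_state();print("t",s["time_s"],"pos",s["position"].round(4),"f",s["force"].round(2),"op",round(s["opening"],3))
if len(sys.argv)>1:
    g=np.array([float(a) for a in sys.argv[1:4]]);print("norm shift",(s["tcp_rot"].T@(g-s["position"])/.3).round(4),s["tcp_rot"].round(3).tolist())
E
python3 g.py .4675 -.0098 .100
```

```text
t 2.1 pos [ 0.4694 -0.0102  0.2474] f [-0.72  0.38 -0.31] op 0.006
norm shift [-0.0058 -0.0036  0.4912] [[0.966, 0.26, 0.0], [0.26, -0.966, -0.001], [0.0, 0.001, -1.0]]
```

step_arm(
  steps=[
    [-0.006, -0.004, 0.12, 0, 0, 0, 1],
    [-0.006, -0.004, 0.24, 0, 0, 0, 1],
    [-0.006, -0.004, 0.36, 0, 0, 0, 1],
    [-0.006, -0.004, 0.45, 0, 0, 0, 1],
    [-0.006, -0.004, 0.52, 0, 0, 0, 1],
    [-0.006, -0.004, 0.57, 0, 0, 0, 1],
    [-0.006, -0.004, 0.57, 0, 0, 0, 1],
    [-0.006, -0.004, 0.57, 0, 0, 0, 1],
  ],
)

```text
time_s: 2.77
position: [0.466, -0.01, 0.076]
tcp_rot: [[0.966, 0.257, -0.002], [0.257, -0.966, 0.0], [-0.002, -0.001, -1.0]]
force: [0.1, -0.8, -0.1]
opening: 0.006
grasp_force: 0.0
```

```bash
python3 g.py .4675 -.0098 .063; python3 - <<'E'
from rig import *
import cv2,numpy as np
a=capture("scene")["image"][170:290,220:400];b=capture("top")["image"][190:310,250:400]
cv2.imwrite("pics/near.png",np.hstack([cv2.resize(x,None,fx=2.4,fy=2.4,interpolation=2) for x in(a,b)])[:,:,::-1])
E
```

```text
t 2.7667 pos [ 0.466 -0.01   0.076] f [ 0.06 -0.82 -0.14] op 0.006
norm shift [0.0052 0.0006 0.0433] [[0.966, 0.257, -0.002], [0.257, -0.966, 0.0], [-0.002, -0.001, -1.0]]
```

View pics/near.png

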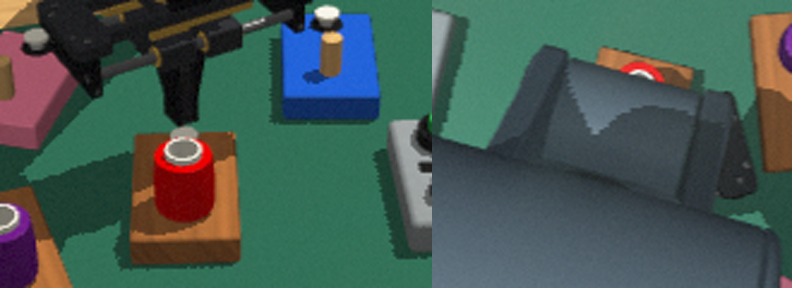

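The closed fingertips (left panel around (180,120)) hang right over the red stand's white cap, clear of the spool. I'll push slowly while watching the force.

step_arm(
  steps=[
    [0.003, 0, 0.01, 0, 0, 0, 1],
    [0.003, 0, 0.02, 0, 0, 0, 1],
    [0.003, 0, 0.03, 0, 0, 0, 1],
    [0.003, 0, 0.036, 0, 0, 0, 1],
    [0.003, 0, 0.042, 0, 0, 0, 1],
    [0.003, 0, 0.048, 0, 0, 0, 1],
    [0.003, 0, 0.054, 0, 0, 0, 1],
    [0.003, 0, 0.054, 0, 0, 0, 1],
  ],
)

```text
time_s: 3.53
position: [0.4671, -0.0075, 0.0602]
tcp_rot: [[0.966, 0.26, -0.0], [0.26, -0.966, 0.0], [-0.0, -0.0, -1.0]]
force: [0.4, -0.6, 0.7]
opening: 0.007
grasp_force: 0.0
```

step_arm(
  steps=[
    [0, 0, 0.004, 0, 0, 0, 1],
    [0, 0, 0.008, 0, 0, 0, 1],
    [0, 0, 0.012, 0, 0, 0, 1],
    [0, 0, 0.012, 0, 0, 0, 1],
  ],
)

```text
time_s: 3.87
position: [0.4672, -0.0076, 0.0566]
tcp_rot: [[0.966, 0.26, -0.0], [0.26, -0.966, 0.0], [-0.0, -0.0, -1.0]]
force: [0.3, 0.9, 0.6]
opening: 0.008
grasp_force: 0.3
```

step_arm(
  steps=[
    [0, 0.004, 0.003, 0, 0, 0, 1],
    [0, 0.004, 0.006, 0, 0, 0, 1],
    [0, 0.004, 0.006, 0, 0, 0, 1],
  ],
)

```text
time_s: 4.12
position: [0.4673, -0.0088, 0.0548]
tcp_rot: [[0.966, 0.26, -0.0], [0.26, -0.966, 0.0], [-0.0, -0.0, -1.0]]
force: [-0.4, -0.1, -0.0]
opening: 0.004
grasp_force: 0.4
```

```bash
python3 g.py .4675 -.0098 .054; python3 - <<'E'
from rig import *
import cv2,numpy as np
a=capture("scene")["image"][190:290,240:350]
cv2.imwrite("pics/near2.png",cv2.resize(a,None,fx=5,fy=5,interpolation=2)[:,:,::-1])
E
```

```text
t 4.1167 pos [ 0.4673 -0.0088  0.0548] f [-0.43 -0.1  -0.04] op 0.004
norm shift [-0.0004  0.0034  0.0027] [[0.966, 0.26, -0.0], [0.26, -0.966, 0.0], [-0.0, -0.0, -1.0]]
```

View pics/near2.png

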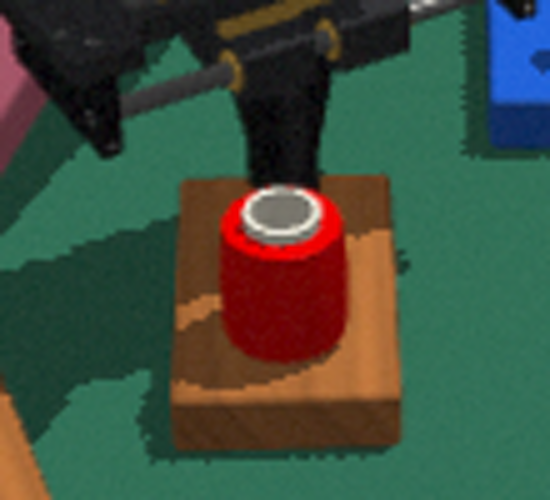

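The white cap has dropped out of sight behind the spool rim at about (285,190), so it is moving down with the tips. I'll keep going in small steps until I feel the hard stop.

step_arm(
  steps=[
    [0, 0.003, 0.002, 0, 0, 0, 1],
    [0, 0.003, 0.004, 0, 0, 0, 1],
  ],
)

```text
time_s: 4.33
position: [0.4675, -0.0095, 0.0543]
tcp_rot: [[0.966, 0.259, -0.0], [0.259, -0.966, 0.0], [-0.0, -0.001, -1.0]]
force: [-1.4, 3.4, 16.8]
opening: 0.005
grasp_force: 8.0
```

step_arm(
  steps=[
    [0, 0, 0.002, 0, 0, 0, 1],
    [0, 0, 0.004, 0, 0, 0, 1],
  ],
)

```text
time_s: 4.5
position: [0.4675, -0.0095, 0.0542]
tcp_rot: [[0.966, 0.26, 0.0], [0.26, -0.966, 0.0], [0.0, -0.0, -1.0]]
force: [-3.1, 2.5, 26.8]
opening: 0.006
grasp_force: 13.5
```

The tips hit the hard stop at TCP z 0.0542 (0.054 expected), so the marker is home. Lifting.

step_arm(
  steps=[
    [0, 0, -0.02, 0, 0, 0, 1],
    [0, 0, -0.08, 0, 0, 0, 1],
    [0, 0, -0.2, 0, 0, 0, 1],
    [0, 0, -0.3, 0, 0, 0, 1],
    [0, 0, -0.4, 0, 0, 0, 1],
    [0, 0, -0.4, 0, 0, 0, 1],
    [0, 0, -0.4, 0, 0, 0, 1],
  ],
)

```text
time_s: 5.08
position: [0.469, -0.0103, 0.1741]
tcp_rot: [[0.966, 0.26, 0.005], [0.26, -0.966, -0.002], [0.004, 0.003, -1.0]]
force: [0.3, -0.2, -0.4]
opening: 0.006
grasp_force: 0.0
```

```bash
python3 g.py .519 .184 .174
```

```text
t 5.0833 pos [ 0.469  -0.0103  0.1741] f [ 0.33 -0.16 -0.45] op 0.006
norm shift [ 0.3293 -0.5819  0.    ] [[0.966, 0.26, 0.005], [0.26, -0.966, -0.002], [0.004, 0.003, -1.0]]
```

step_arm(
  steps=[
    [0.066, -0.116, 0, 0, 0, 0, 1],
    [0.132, -0.233, 0, 0, 0, 0, 1],
    [0.2, -0.35, 0, 0, 0, 0, 1],
    [0.26, -0.46, 0, 0, 0, 0, 1],
    [0.31, -0.55, 0, 0, 0, 0, 1],
    [0.33, -0.582, 0, 0, 0, 0, 1],
    [0.33, -0.582, 0, 0, 0, 0, 1],
    [0.33, -0.582, 0, 0, 0, 0, 1],
  ],
)

```text
time_s: 5.75
position: [0.5169, 0.1842, 0.1711]
tcp_rot: [[0.965, 0.261, -0.003], [0.261, -0.965, -0.001], [-0.003, 0.0, -1.0]]
force: [-0.3, -0.1, 0.2]
opening: 0.002
grasp_force: 0.0
```

```bash
python3 g.py .519 .184 .093; python3 - <<'E'
from rig import *
from h import *
a=capture("scene");t=capture("top")
b=t["image"][225:305,290:370]
i1=a["image"][170:270,360:470];cv2.imwrite("pics/n3.png",np.hstack([cv2.resize(i1,(440,400)),cv2.resize(b,(360,400),interpolation=2)])[:,:,::-1])
E
```

```text
t 5.75 pos [0.5169 0.1842 0.1711] f [-0.32 -0.13  0.18] op 0.002
norm shift [0.0076 0.0023 0.2602] [[0.965, 0.261, -0.003], [0.261, -0.965, -0.001], [-0.003, 0.0, -1.0]]
```

View pics/n3.png

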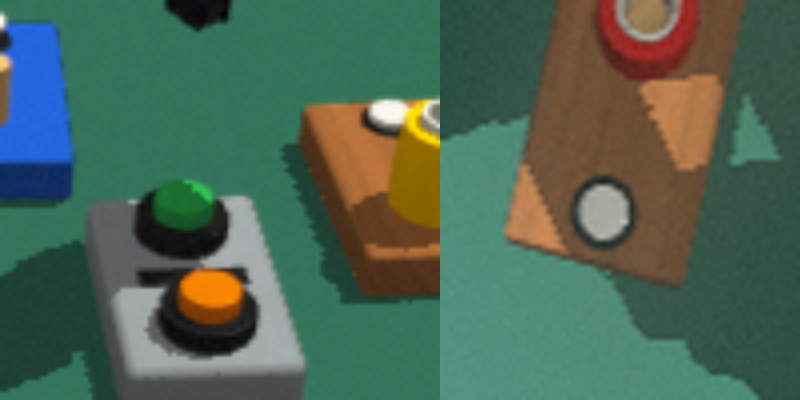

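The tips hang above the green button (left panel (185,205)). The red marker (right panel (603,210)) sits within its black ring and the spool is undisturbed. Descending on send.

step_arm(
  steps=[
    [0.007, 0.002, 0.08, 0, 0, 0, 1],
    [0.007, 0.002, 0.16, 0, 0, 0, 1],
    [0.007, 0.002, 0.22, 0, 0, 0, 1],
    [0.007, 0.002, 0.25, 0, 0, 0, 1],
    [0.007, 0.002, 0.26, 0, 0, 0, 1],
    [0.007, 0.002, 0.26, 0, 0, 0, 1],
  ],
)

```text
time_s: 6.35
position: [0.5198, 0.1835, 0.0941]
tcp_rot: [[0.966, 0.258, -0.002], [0.258, -0.966, -0.0], [-0.002, -0.0, -1.0]]
force: [-0.2, 0.3, 0.3]
opening: 0.004
grasp_force: 0.0
```

step_arm(
  steps=[
    [0, 0, 0.005, 0, 0, 0, 1],
    [0, 0, 0.01, 0, 0, 0, 1],
    [0, 0, 0.015, 0, 0, 0, 1],
    [0, 0, 0.02, 0, 0, 0, 1],
    [0, 0, 0.02, 0, 0, 0, 1],
  ],
)

```text
time_s: 6.77
position: [0.5202, 0.1847, 0.0888]
tcp_rot: [[0.966, 0.26, 0.0], [0.26, -0.966, 0.0], [0.0, 0.0, -1.0]]
force: [0.4, 0.5, 0.6]
opening: 0.004
grasp_force: 0.0
```

step_arm(
  steps=[
    [0, 0, 0.004, 0, 0, 0, 1],
    [0, 0, 0.008, 0, 0, 0, 1],
    [0, 0, 0.012, 0, 0, 0, 1],
    [0, 0, 0.012, 0, 0, 0, 1],
  ],
)

```text
time_s: 7.1
position: [0.5199, 0.1846, 0.0847]
tcp_rot: [[0.966, 0.26, -0.001], [0.26, -0.966, -0.0], [-0.001, -0.0, -1.0]]
force: [0.0, -0.2, -0.9]
opening: 0.004
grasp_force: 0.0
```

step_arm(
  steps=[
    [0, 0, 0.004, 0, 0, 0, 1],
    [0, 0, 0.008, 0, 0, 0, 1],
    [0, 0, 0.008, 0, 0, 0, 1],
  ],
)

```text
time_s: 7.35
position: [0.52, 0.1846, 0.0823]
tcp_rot: [[0.966, 0.26, -0.0], [0.26, -0.966, -0.0], [-0.0, -0.0, -1.0]]
force: [-0.3, -0.4, -0.2]
opening: 0.009
grasp_force: 0.0
```

step_arm(
  steps=[
    [0, 0, 0.004, 0, 0, 0, 1],
    [0, 0, 0.008, 0, 0, 0, 1],
    [0, 0, 0.012, 0, 0, 0, 1],
  ],
)

```text
time_s: 7.6
position: [0.5201, 0.1846, 0.0788]
tcp_rot: [[0.966, 0.26, 0.0], [0.26, -0.966, 0.0], [0.0, -0.0, -1.0]]
force: [0.7, 1.1, 0.1]
opening: 0.008
grasp_force: 0.0
```

step_arm(
  steps=[
    [0, 0, 0.004, 0, 0, 0, 1],
    [0, 0, 0.008, 0, 0, 0, 1],
  ],
)

```text
time_s: 7.77
position: [0.5201, 0.1846, 0.0765]
tcp_rot: [[0.966, 0.26, -0.0], [0.26, -0.966, 0.0], [-0.0, -0.0, -1.0]]
force: [-0.9, 0.1, 2.0]
opening: 0.008
grasp_force: 0.7
```

step_arm(
  steps=[
    [0, 0, 0.004, 0, 0, 0, 1],
    [0, 0, 0.006, 0, 0, 0, 1],
  ],
)

```text
time_s: 7.93
position: [0.5201, 0.1846, 0.0748]
tcp_rot: [[0.966, 0.26, 0.0], [0.26, -0.966, -0.0], [0.0, 0.0, -1.0]]
force: [0.1, -1.2, 2.0]
opening: 0.004
grasp_force: 1.1
```

step_arm(
  steps=[
    [0, 0, 0.003, 0, 0, 0, 1],
    [0, 0, 0.006, 0, 0, 0, 1],
  ],
)

```text
time_s: 8.1
position: [0.5201, 0.1846, 0.0731]
tcp_rot: [[0.966, 0.26, 0.0], [0.26, -0.966, -0.0], [0.0, 0.0, -1.0]]
force: [-0.7, -0.2, 3.4]
opening: 0.003
grasp_force: 1.5
```

step_arm(
  steps=[
    [0, 0, 0.003, 0, 0, 0, 1],
    [0, 0, 0.005, 0, 0, 0, 1],
  ],
)

```text
time_s: 8.27
position: [0.5202, 0.1846, 0.0716]
tcp_rot: [[0.966, 0.26, 0.0], [0.26, -0.966, 0.0], [0.0, 0.0, -1.0]]
force: [-0.7, -1.2, 3.5]
opening: 0.006
grasp_force: 1.9
```

step_arm(
  steps=[
    [0, 0, 0.003, 0, 0, 0, 1],
    [0, 0, 0.005, 0, 0, 0, 1],
  ],
)

```text
time_s: 8.43
position: [0.5202, 0.1846, 0.0712]
tcp_rot: [[0.966, 0.26, 0.0], [0.26, -0.966, -0.0], [0.0, 0.0, -1.0]]
force: [-3.9, -0.3, 17.1]
opening: 0.004
grasp_force: 8.3
```

step_arm(
  steps=[
    [0, 0, 0.003, 0, 0, 0, 1],
    [0, 0, 0.003, 0, 0, 0, 1],
    [0, 0, 0.003, 0, 0, 0, 1],
  ],
)

```text
time_s: 8.68
position: [0.5202, 0.1846, 0.0711]
tcp_rot: [[0.966, 0.26, 0.001], [0.26, -0.966, -0.0], [0.001, 0.0, -1.0]]
force: [-3.9, -0.5, 18.1]
opening: 0.002
grasp_force: 8.8
```

The button is at its hard stop: about 18 N, and roughly 6 mm below first contact. It has been held there, so I'll withdraw and back off towards the robot.

step_arm(
  steps=[
    [0, 0, -0.02, 0, 0, 0, 1],
    [0, 0, -0.06, 0, 0, 0, 1],
    [0, 0, -0.16, 0, 0, 0, 1],
    [0, 0, -0.28, 0, 0, 0, 1],
    [0, 0, -0.4, 0, 0, 0, 1],
    [0, 0, -0.52, 0, 0, 0, 1],
    [0, 0, -0.6, 0, 0, 0, 1],
    [0, 0, -0.6, 0, 0, 0, 1],
  ],
)

```text
time_s: 9.35
position: [0.5236, 0.1852, 0.2546]
tcp_rot: [[0.966, 0.26, 0.012], [0.26, -0.966, 0.002], [0.012, 0.001, -1.0]]
force: [-0.1, 0.8, -0.2]
opening: 0.006
grasp_force: 0.0
```

step_arm(
  steps=[
    [-0.1, -0.1, 0, 0, 0, 0, 1],
    [-0.16, -0.2, 0, 0, 0, 0, 1],
    [-0.16, -0.3, 0, 0, 0, 0, 1],
    [-0.16, -0.4, 0, 0, 0, 0, 1],
    [-0.16, -0.5, 0, 0, 0, 0, 1],
    [-0.16, -0.6, 0, 0, 0, 0, 1],
    [-0.16, -0.6, 0, 0, 0, 0, 1],
    [-0.16, -0.6, 0, 0, 0, 0, 1],
  ],
)

```text
time_s: 10.02
position: [0.4259, 0.3469, 0.2478]
tcp_rot: [[0.965, 0.263, -0.002], [0.263, -0.965, -0.001], [-0.002, 0.001, -1.0]]
force: [0.2, 0.2, 0.1]
opening: 0.006
grasp_force: 0.0
```

```bash
python3 g.py; python3 - <<'E'
from rig import *
from h import *
s=capture("scene")["image"];t=capture("top")["image"]
cv2.imwrite("pics/end.png",np.vstack([np.hstack([cv2.resize(s[160:320,80:240],(400,300)),cv2.resize(s[160:280,260:500],(400,300))]),cv2.resize(t[170:300,120:520],(800,260))])[:,:,::-1])
E
```

```text
t 10.0167 pos [0.4259 0.3469 0.2478] f [0.24 0.2  0.07] op 0.006
```

View pics/end.png

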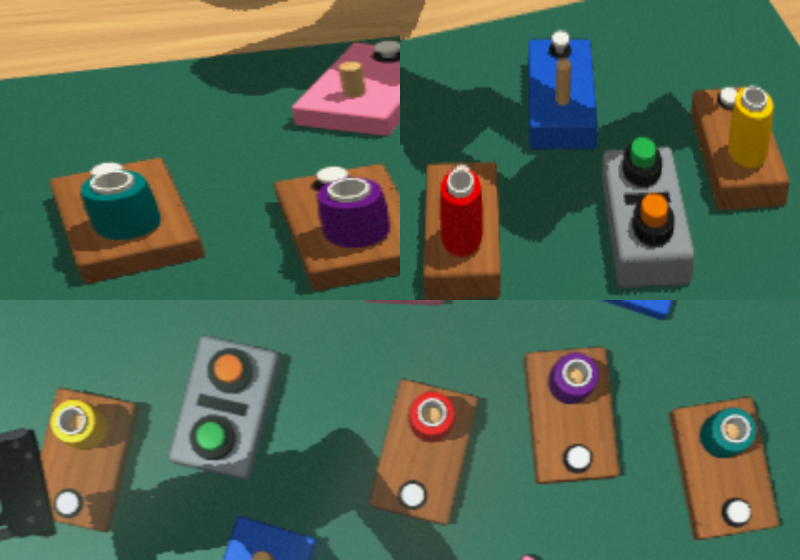

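The red marker is down: its cap no longer shows behind the spool (460,180), while the teal and purple caps still stand proud. Send (643,155) is back up, the spools haven't moved and the arm is clear.

```bash
python3 -c "
from rig import *
print(hand_in())"
```

```text
the job is handed in; nothing more can be done
None
```

I pushed the red spool's marker home to its hard stop, then pressed the green send button all the way down and let it come back up; the arm ended clear of everything and the job is handed in (no verdict was returned).

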